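Serve the walnut stopper ball from the dosing wheel

TASK

A customer at the woodware stall has bought the dark walnut stopper ball. Turn the dosing wheel by its blue peg until the pocket with the dark ball sits over the drop hole, then press the red button right down to tip that ball out into the tray, and let go. Do not touch the balls with the gripper, and leave the pale ball in its pocket in the wheel.

Things in the scene. Friction and masses are not known exactly. Their poses are not given: they have to be found in the camera images.
- dispenser: Fixed wooden dispenser. Origin on the upright wheel axis at table level; z up, +x towards drop hole and tray. Green deck's top 95 mm up. Drop hole at x 66, y 0 mm, shut by a flap level with the deck. Round red button, 32 mm wide, at x 40, y -142, top 170 mm up: push it 22 to 25 mm down (spring, 2.5 to 6 N) for 1 s to tip the flap; it springs back. Tray: x 40 to 216, y -78 to 78, walls 48 mm high.
- peg_center (a point): Middle of the round blue upright peg on the dosing wheel: 14 mm wide, 46 mm tall, 66 mm from the wheel axis, about 156 mm above the table; its foot is the wheel's top (133 mm up). The wooden wheel is 195 mm across, turns both ways without stops under light friction (below 1 N at the peg) and stays where it is left. Nothing else stands up from it but a 6 mm brass cap on the axis.
- walnut: The dark walnut ball wanted, 34 mm wide, origin at its centre. It lies on the deck in one of the wheel's five open round pockets (48 mm wide, so 7 mm of play; centres 66 mm from the wheel axis, 72 degrees apart; the peg stands half-way between two pockets), its top 4 mm below the wheel's top. The turning wheel pushes it along over the deck and the shut flap.
- beech: The pale ball, 34 mm wide, origin at its centre; it lies in another pocket of the wheel and must stay in the wheel.
Things that resemble listed ones, but are neither listed nor needed, are in the scene too. Of the things shaped like the beech, the white one is meant.

How it is judged:
On the way, in this order (a step that is already met when the one before it is completed fails the run):
1. the dark ball lies over the drop hole, on the closed flap, within 20 mm of the hole's centre each way (x of walnut in the frame of dispenser between 0.046 and 0.086 m and y of walnut in the frame of dispenser between -0.02 and 0.02 m and height (world z) of walnut between 0.107 and 0.122 m), for 0.2 s.
2. the dark ball has been tipped out into the catch tray (x of walnut in the frame of dispenser between 0.045 and 0.212 m and y of walnut in the frame of dispenser between -0.073 and 0.073 m and height (world z) of walnut below 0.048 m), for 0.2 s.
At the end, for the whole second after the job is handed in: The dark ball lies inside the catch tray (its centre between the tray's walls and less than 48 mm above the table), and the pale ball still lies in the wheel on the deck (its centre within 90 mm of the wheel's axis and more than 107 mm above the table) (all of step 2 and height (world z) of beech above 0.107 m and horizontal distance between beech and dispenser below 0.09 m); the robot touches nothing.
It fails at once if the gripper touches the dark ball (contact force between the fingers and walnut above 0.3 N).
It fails at once if the gripper touches the pale ball (contact force between the fingers and beech above 0.3 N).
It fails at once if the pale ball falls out of the wheel (height (world z) of beech below 0.09 m).
It also fails if it takes over 45 s, if anything falls off the work surface, if the arm or the gripper's body presses on something with over 40 N, if the wrist force passes 120 N, or if a joint passes its speed limit or range.

ROBOT

A 7-joint arm with a two-finger parallel gripper is mounted at the origin on the work surface. World frame = base frame: x ahead of the robot, y to its left, z up, the work surface at z = 0. Lengths are in m, angles in rad, forces in N, time in s.
With the tool pointing down it reaches from about 0.425 to 0.95 m from the base axis. Payload 4.7 kg.
Tool frame: the origin (TCP) lies on the centre line of the jaws, within the pads' length; the fingertips stand 17 mm ahead of it and the grasp point (between the pads) lies 2 mm behind it (robot.nose_length is the distance from the TCP to the fingertips, in m); x points along the fingers, y is the direction in which the jaws open and shut, and the axes are right-handed (so a half turn about x gives the same grasp; the last joint's range is limited). The gripper opens to 85 mm and grips with 20 to 120 N. Pads are 22 mm wide; open, the fingers measure 114 mm over their backs; the gripper's body (76 mm by 85 mm) begins 54 mm behind the grasp point. The pads swing forward as they close: fully open they stand 13 mm farther back than shut.
Start: joints at [-1.329, 0.469, -0.049, 1.532, 0.024, 1.141, -0.082], TCP at [0.181, 0.65, 0.248] pointing down, gripper open.
Joint ranges: [-2.59, 2.59], [-0.33, 1.99], [-1.39, 1.29], [0.1, 2.45], [-1.04, 4.18], [0.21, 1.99], [-2.66, 2.66]. Speed limits (rad/s): [2.57, 2.57, 3.14, 3.14, 3.14, 3.14, 3.14].

INTERFACE

Orientations are given as a 3x3 rotation matrix whose columns are the frame's x, y, z axes.
In Python, from station import robot gives the robot as it stands.
- The arm moves only by the tool drive_tool, never from a script. Its argument "motion" is a list that holds one entry, the list of rows, each a list of 5 numbers: the finger opening in cm, from 0 to 8.54, then the shift along the world's x, y, z in cm, then the turn about the world's z in degrees. A call has 1 to 8 rows; each row is the pose to reach, as a shift and turn from the pose commanded when the call began; what a row does not reach only later rows make up. A row lasts 1/10 s, in which the tool goes at most 50 mm and 8.59 degrees, less where a joint would pass 70% of its speed; a pose out of reach is approached as far as the arm can. A call with a gripper value outside its range is refused whole. The fingers move at their own pace and stop on an object; the grip force is fixed at half the most. Time passes only in rows, so rows that repeat a pose let the fingers close. It gives the time, the measured TCP pose, the force and the opening at its end, in the units of the state.
- robot.get_state(): the state, without advancing time (a new reading comes with each control period).
- robot.camera(name): name is "scene" or "side" or "wrist"; returns a dict with "color" (400x640x3 uint8, blue, green, red), "fx", "fy", "cx", "cy" (pixels), "world_to_cam" (4x4, takes a point from world to camera coordinates). Camera axes: x right, y up, looking along -z (the intrinsics and any distortion apply to the point x, -y, -z); pixel columns grow to the right and rows downward; lengths in m; the calibration is good to about 2 mm. The wrist camera is an equidistant fisheye: a pixel r from the principal point sees the ray r / f radians off the axis. A picture is of the moment at which its call begins. There is no depth.
- robot.hand_in(): hands the job in, once; it reports no verdict.
The state is a dict: "clock": time; "joint_pos": joint angles; "qvel": joint speeds; "tau": joint torques, N m; "tcp_pos": TCP position; "eef_rot": TCP orientation; "wrist_force": force on the tool from outside, world axes, zero at the start; "torque": the same for the moment, N m; "width": finger opening in m.
Only numpy, scipy, OpenCV 4.12 (cv2) and the standard library are available. Lean on these libraries where they do the work, as an engineer would, in place of code of your own. Each camera call takes 0.05 s, during which the arm holds its last target. There are 200 camera calls.

## Working session

There is one attempt and no reset: what is moved stays moved. The work goes in short steps, Python scripts to look and compute and a tool call to move; the robot and the scene stay as the last step left them, time stands still between calls to the robot, and variables do not carry over. Pictures are saved under pics/ and viewed, about 8 in all and at most 12, crops included, and the job is handed in when it is done.

Besides the shell and the picture viewer there is one more tool, called after "Call:" as name(argument=value, ...), one argument or row to a line, values as JSON. drive_tool: Moves the arm, as the interface text tells. Its arguments: {"type":"object","properties":{"motion":{"type":"array","items":{"type":"array","items":{"type":"array","items":{"type":"number"}}}}},"required":["motion"]}

```bash
mkdir -p pics; cat > h.py <<'E'
import numpy as np, cv2
from station import robot
def snap(name,fn):
    c=robot.camera(name); cv2.imwrite('pics/'+fn+'.png',c['color']); np.savez('pics/'+fn+'.npz',**{k:c[k] for k in('fx','fy','cx','cy','world_to_cam')}); return c
def load(fn): return dict(np.load('pics/'+fn+'.npz'))
def ray(c,u,v,fish=False):
    T=np.array(c['world_to_cam']);x=(u-c['cx'])/c['fx'];y=(v-c['cy'])/c['fy']
    if fish:
        r=np.hypot(x,y);s=np.sin(r)/r if r>1e-9 else 1;d=np.array([x*s,-y*s,-np.cos(r)])
    else: d=np.array([x,-y,-1.])
    R=T[:3,:3];return -R.T@T[:3,3],R.T@d
def atz(c,u,v,z,fish=False):
    o,d=ray(c,u,v,fish);return o+d*(z-o[2])/d[2]
def proj(c,p,fish=False):
    T=np.array(c['world_to_cam']);q=T[:3,:3]@np.array(p)+T[:3,3];x,y,z=q[0],-q[1],-q[2]
    if fish:
        r=np.hypot(x,y);t=np.arctan2(r,z)/max(r,1e-9);x,y,z=x*t,y*t,1
    return c['fx']*x/z+c['cx'],c['fy']*y/z+c['cy']
E
python3 - <<'E'
from h import *
for n in('scene','side','wrist'): c=snap(n,n+'0'); print(n,c['fx'],c['cx'],c['cy'],np.round(c['world_to_cam'],3).tolist())
s=robot.get_state();print(s['clock'],s['tcp_pos'],np.round(s['eef_rot'],3).tolist(),s['width'],robot.nose_length)
E
```

```text
scene 423.558288764912 325.5480490238909 199.38440902379895 [[0.338, 0.941, 0.018, -0.268], [-0.71, 0.243, 0.661, 0.294], [0.618, -0.236, 0.75, -1.026], [0.0, 0.0, 0.0, 1.0]]
side 417.8924646656494 322.6848486001148 198.4697671187313 [[0.991, -0.13, -0.009, -0.491], [0.096, 0.682, 0.725, -0.195], [-0.088, -0.72, 0.688, -0.616], [0.0, 0.0, 0.0, 1.0]]
wrist 309.70691628693146 318.7807714270801 192.3753914862554 [[0.267, 0.964, -0.001, -0.673], [-0.919, 0.255, -0.3, 0.039], [-0.289, 0.081, 0.954, -0.381], [0.0, 0.0, 0.0, 1.0]]
0.15 [0.18042342 0.65000425 0.2474958 ] [[-0.0, 0.267, 0.964], [-0.001, 0.964, -0.267], [-1.0, -0.002, 0.0]] 0.08548091752320455 0.017
```

View pics/scene0.png

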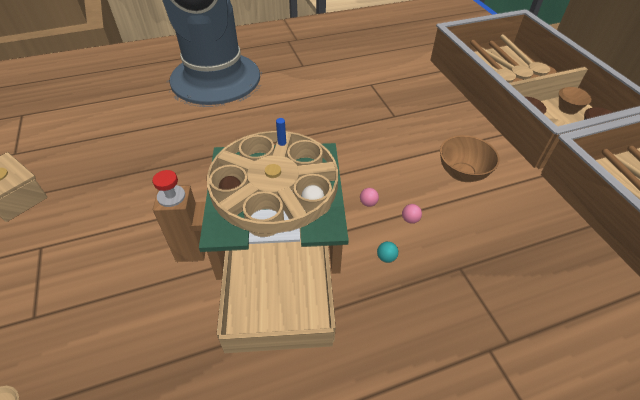

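View pics/side0.png

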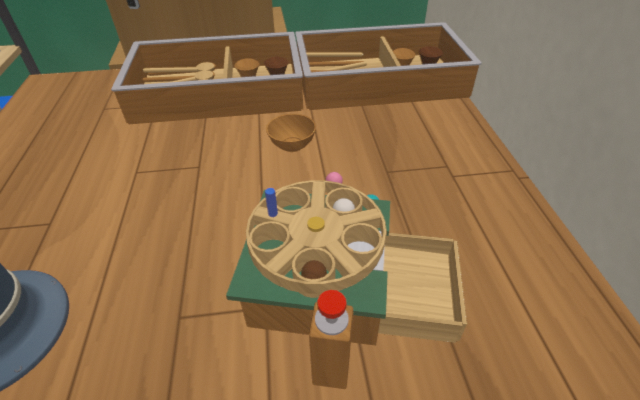

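Scene: the wheel axis cap is at scene (273,170) / side (316,223), and the blue peg top at scene (281,121) / side (270,191). The red button is at scene (165,179) / side (332,302). Ball candidates:
- **Dark ball:** in the pocket at scene (231,183) / side (313,270). It is the only dark ball in the wheel, so it is the walnut.
- **White ball:** scene (313,192) / side (344,206), in the wheel, so it is the beech.
- **Pink and teal balls:** on the table, so these are decoys.

I'll confirm this in an enlarged crop.

```bash
python3 - <<'E'
from h import *
a=cv2.imread('pics/scene0.png')[110:260,140:360];b=cv2.imread('pics/side0.png')[170:340,220:400]
a=cv2.resize(a,None,fx=3.6,fy=3.6,interpolation=2)[:, :]
b=cv2.resize(b,None,fx=3.2,fy=3.2,interpolation=2)
cv2.imwrite('pics/cropb.png',b);cv2.imwrite('pics/cropa.png',a)
S=load('scene0');D=load('side0')
def tri(p,q):
    o1,d1=ray(S,*p);o2,d2=ray(D,*q)
    t=np.linalg.lstsq(np.c_[d1,-d2],o2-o1,rcond=None)[0];A=o1+t[0]*d1;B=o2+t[1]*d2
    return np.round((A+B)/2,4),round(np.linalg.norm(A-B),4)
for n,p,q in [('cap',(273,170),(316,223)),('peg top',(281,121),(270,191)),('btn',(165,179),(332,302)),('walnut',(231,183),(313,270)),('beech',(313,192),(344,206))]:
    print(n,*tri(p,q))
E
```

```text
cap [0.4892 0.0228 0.1365] 0.0019
peg top [0.4304 0.0543 0.1757] 0.0016
btn [ 0.4896 -0.1247  0.1668] 0.0019
walnut [ 0.4766 -0.0408  0.1166] 0.0037
beech [0.5363 0.0687 0.1196] 0.0038
```

View pics/cropa.png

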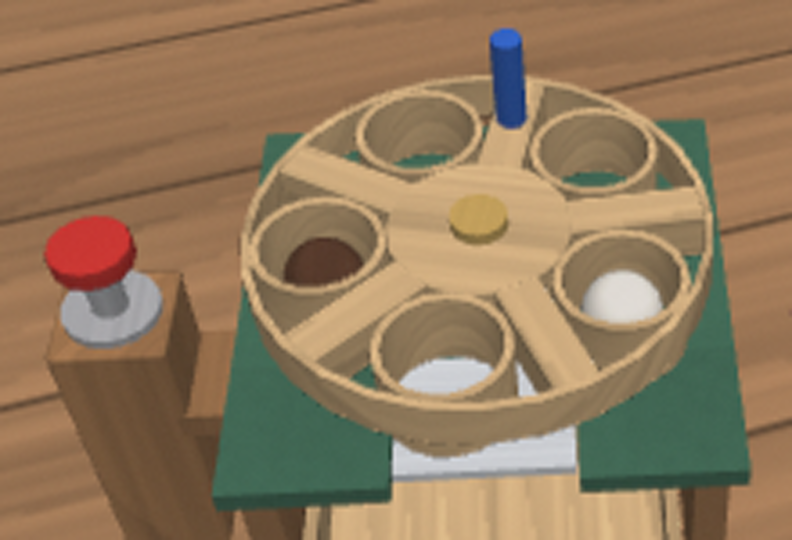

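View pics/cropb.png

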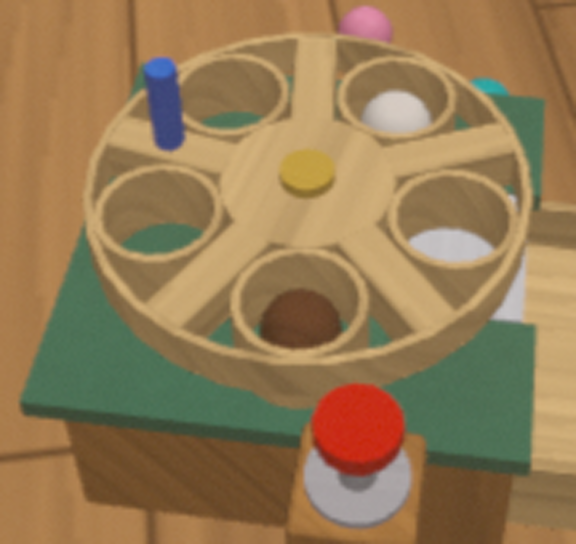

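The crops confirm it: the dark ball is in the pocket at side (313,270) and the white ball in the one at side (344,206). The empty pocket is over the white flap. The dispenser yaw is about -15.5°, so the wheel has to turn about +85° (CCW).

I'll cage the peg with tangential jaws. First I'll bulge outward on the way over while turning the tool.

Call:
drive_tool(
  motion=[
    [[4,22,-30,1,-68],[4,22,-30,1,-68],[4,22,-30,1,-68],[4,22,-30,1,-68],[4,22,-30,1,-68],[4,22,-30,1,-68],[4,22,-30,1,-68],[4,22,-30,1,-68]],
  ],
)

```text
clock: 0.95
tcp_pos: [0.4036, 0.3454, 0.2586]
eef_rot: [[0.001, 0.995, 0.1], [-0.001, 0.1, -0.995], [-1.0, 0.001, 0.001]]
wrist_force: [0.2, 0.2, 0.6]
width: 0.0401
```

Call:
drive_tool(
  motion=[
    [[4,3.4,-29.8,0,-68],[4,3.4,-29.8,0,-68],[4,3.4,-29.8,0,-68],[4,3.4,-29.8,0,-68],[4,3.4,-29.8,0,-68],[4,3.4,-29.8,0,-68],[4,3.4,-29.8,0,-68],[4,3.4,-29.8,0,-68]],
  ],
)

```text
clock: 1.75
tcp_pos: [0.4344, 0.0506, 0.2584]
eef_rot: [[0.0, 0.468, -0.884], [0.001, -0.884, -0.468], [-1.0, -0.0, -0.0]]
wrist_force: [-0.6, 0.1, -0.3]
width: 0.0399
```

Call:
drive_tool(
  motion=[
    [[4,0,0,0,-57],[4,0,0,0,-57],[4,0,0,0,-57],[4,0,0,0,-57],[4,0,0,0,-57],[4,0,0,0,-57],[4,0,0,0,-57],[4,0,0,0,-57]],
  ],
)

```text
clock: 2.55
tcp_pos: [0.4343, 0.0524, 0.2582]
eef_rot: [[-0.0, -0.477, -0.879], [-0.0, -0.879, 0.477], [-1.0, 0.0, 0.0]]
wrist_force: [-0.3, -0.4, -0.4]
width: 0.0403
```

```bash
python3 - <<'E'
from h import *
c=snap('wrist','wrist1')
s=robot.get_state();R=s['eef_rot'];print(s['clock'],s['tcp_pos'],np.round(R,3).tolist(),np.degrees(np.arctan2(R[1][1],R[0][1])),s['width'],s['joint_pos'])
p=np.array(s['tcp_pos'])
for z in(.248,.179,.133): print(z,proj(c,[p[0],p[1],z],True))
print('cap',proj(c,[.4892,.0228,.139],True),'peg',proj(c,[.4304,.0543,.179],True))
E
```

```text
2.6 [0.43434583 0.05243746 0.25824519] [[-0.0, -0.476, -0.88], [-0.0, -0.88, 0.476], [-1.0, 0.0, 0.0]] -118.39658714780929 0.040250380446971476 [-0.83579229  0.05243981  0.65496796  2.08046961 -0.03746467  1.02006545
 -2.22827931]
0.248 (np.float64(315.1381836331257), np.float64(255.63505779660065))
0.179 (np.float64(316.2344830077804), np.float64(208.06265326994634))
0.133 (np.float64(316.6770112832741), np.float64(189.27085625113503))
cap (np.float64(316.36251864531454), np.float64(115.57151815280828)) peg (np.float64(316.59552481997235), np.float64(213.80065165804677))
```

View pics/wrist1.png

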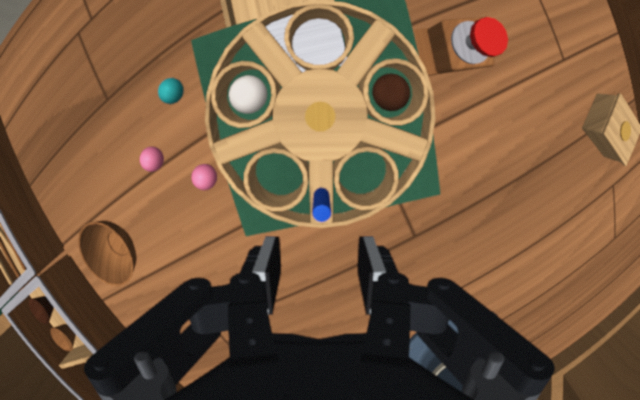

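The wrist view shows the peg top at (321,213) and the cap at (319,116), within 2 mm of prediction, with the peg centred between the jaws. I'll descend.

Call:
drive_tool(
  motion=[
    [[4,0.1,0,-4,0],[4,0.1,0,-7,0],[4,0.1,0,-9.8,0],[4,0.1,0,-9.8,0],[3,0.1,0,-9.8,0],[2.4,0.1,0,-9.8,0],[2.4,0.1,0,-9.8,0]],
  ],
)

```text
clock: 3.3
tcp_pos: [0.4366, 0.0527, 0.1617]
eef_rot: [[0.003, -0.477, -0.879], [0.001, -0.879, 0.477], [-1.0, -0.002, -0.002]]
wrist_force: [-0.0, -0.2, 0.1]
width: 0.0241
```

```bash
python3 - <<'E'
import numpy as np
c=np.array([48.92,2.28]);r=6.1
# cap-centred arc; shifts relative to start of each call
for lo,hi in((0,28),(28,56),(56,84)):
    f=lambda t:c+r*np.array([np.cos(np.radians(151.8+t)),np.sin(np.radians(151.8+t))])
    print([[2.4,*np.round(f(t)-f(lo),2).tolist(),0,round(t-lo,1)] for t in np.linspace(lo,hi,9)[1:]])
E
```

```text
[[2.4, -0.17, -0.33, 0, np.float64(3.5)], [2.4, -0.31, -0.68, 0, np.float64(7.0)], [2.4, -0.44, -1.03, 0, np.float64(10.5)], [2.4, -0.54, -1.39, 0, np.float64(14.0)], [2.4, -0.62, -1.75, 0, np.float64(17.5)], [2.4, -0.68, -2.12, 0, np.float64(21.0)], [2.4, -0.71, -2.49, 0, np.float64(24.5)], [2.4, -0.72, -2.86, 0, np.float64(28.0)]]
[[2.4, 0.01, -0.37, 0, np.float64(3.5)], [2.4, 0.04, -0.74, 0, np.float64(7.0)], [2.4, 0.1, -1.11, 0, np.float64(10.5)], [2.4, 0.18, -1.48, 0, np.float64(14.0)], [2.4, 0.28, -1.84, 0, np.float64(17.5)], [2.4, 0.4, -2.19, 0, np.float64(21.0)], [2.4, 0.54, -2.53, 0, np.float64(24.5)], [2.4, 0.7, -2.87, 0, np.float64(28.0)]]
[[2.4, 0.18, -0.32, 0, np.float64(3.5)], [2.4, 0.39, -0.64, 0, np.float64(7.0)], [2.4, 0.61, -0.94, 0, np.float64(10.5)], [2.4, 0.85, -1.22, 0, np.float64(14.0)], [2.4, 1.11, -1.49, 0, np.float64(17.5)], [2.4, 1.38, -1.74, 0, np.float64(21.0)], [2.4, 1.67, -1.98, 0, np.float64(24.5)], [2.4, 1.97, -2.2, 0, np.float64(28.0)]]
```

Call:
drive_tool(
  motion=[
    [[2.4,-0.17,-0.33,0,3.5],[2.4,-0.31,-0.68,0,7],[2.4,-0.44,-1.03,0,10.5],[2.4,-0.54,-1.39,0,14],[2.4,-0.62,-1.75,0,17.5],[2.4,-0.68,-2.12,0,21],[2.4,-0.71,-2.49,0,24.5],[2.4,-0.72,-2.86,0,28]],
  ],
)

```text
clock: 4.1
tcp_pos: [0.4287, 0.0241, 0.1613]
eef_rot: [[0.002, -0.006, -1.0], [0.001, -1.0, 0.006], [-1.0, -0.001, -0.002]]
wrist_force: [-1.0, 0.6, 0.4]
width: 0.0239
```

Tracking well, with low forces.

Call:
drive_tool(
  motion=[
    [[2.4,0.01,-0.37,0,3.5],[2.4,0.04,-0.74,0,7],[2.4,0.1,-1.11,0,10.5],[2.4,0.18,-1.48,0,14],[2.4,0.28,-1.84,0,17.5],[2.4,0.4,-2.19,0,21],[2.4,0.54,-2.53,0,24.5],[2.4,0.7,-2.87,0,28]],
  ],
)

```text
clock: 4.9
tcp_pos: [0.4356, -0.0047, 0.1613]
eef_rot: [[0.001, 0.464, -0.886], [0.001, -0.886, -0.464], [-1.0, -0.0, -0.002]]
wrist_force: [-0.9, 0.5, -0.1]
width: 0.0241
```

Call:
drive_tool(
  motion=[
    [[2.4,0.18,-0.32,0,3.5],[2.4,0.39,-0.64,0,7],[2.4,0.61,-0.94,0,10.5],[2.4,0.85,-1.22,0,14],[2.4,1.11,-1.49,0,17.5],[2.4,1.38,-1.74,0,21],[2.4,1.67,-1.98,0,24.5],[2.4,1.97,-2.2,0,28]],
  ],
)

```text
clock: 5.7
tcp_pos: [0.4553, -0.0269, 0.1613]
eef_rot: [[0.001, 0.826, -0.564], [0.0, -0.564, -0.826], [-1.0, 0.001, -0.001]]
wrist_force: [-0.3, 0.7, -0.7]
width: 0.0239
```

```bash
python3 - <<'E'
from h import *
S=snap('scene','scene2');D=snap('side','side2');W=snap('wrist','wrist2')
print(robot.get_state()['tcp_pos'],robot.get_state()['clock'])
y=np.radians(-15.5);C=np.array([.4892,.0228])
w=lambda x,yy:C+[np.cos(y)*x-np.sin(y)*yy,np.sin(y)*x+np.cos(y)*yy]
for n,c,f in(('scene',S,0),('side',D,0),('wrist',W,1)): print(n,proj(c,[*w(.066,0),.112],f),proj(c,[*w(.066,0),.133],f))
a=S['color'][100:260,140:360];b=D['color'][150:320,210:400]
im=np.hstack([cv2.resize(a,(400,291)),cv2.resize(b,(400,358))[:291]])
cv2.imwrite('pics/c2.png',np.vstack([im,cv2.resize(W['color'][0:232],(800,290))]))
E
```

```text
[ 0.45564197 -0.02693171  0.16121334] 5.85
scene (np.float64(273.65547628256667), np.float64(215.55945564264928)) (np.float64(272.5322613098631), np.float64(205.95599461947992))
side (np.float64(362.1123887084825), np.float64(238.7567297594382)) (np.float64(362.9602570433432), np.float64(228.73468936683355))
wrist (np.float64(425.09227712725794), np.float64(90.48649062446009)) (np.float64(438.3559401995925), np.float64(89.94705005500462))
```

View pics/c2.png

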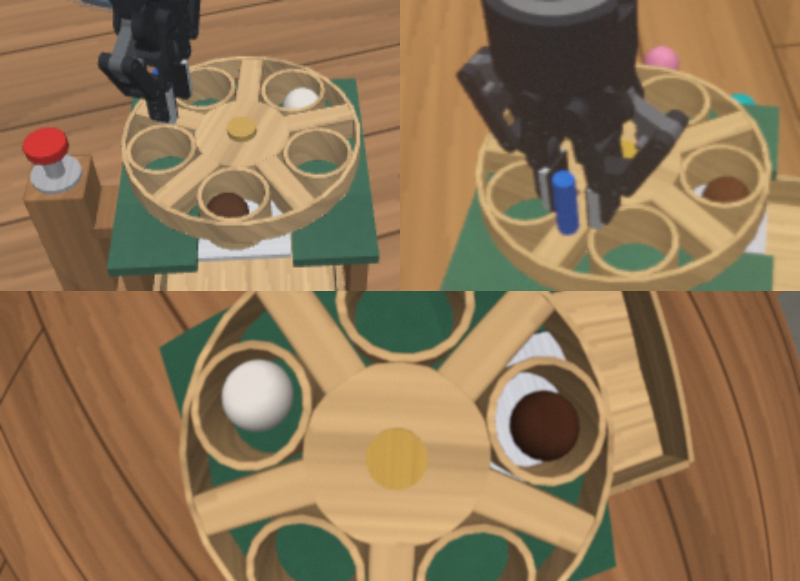

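The dark ball is now on the flap, at wrist (436,107) and scene (265,213). It lags the hole centre slightly, so I'll work out by how much.

```bash
python3 - <<'E'
from h import *
y=np.radians(-15.5);C=np.array([.4892,.0228]);R=np.array([[np.cos(y),np.sin(y)],[-np.sin(y),np.cos(y)]])
def d(n,u,v,z,f=0): print(n,np.round(R@(atz(load(n),u,v,z,f)[:2]-C),4))
d('wrist2',436,107,.114,1);d('scene2',265.4,213.3,.118);d('wrist2',397/1.25,(458-291)/1.25,.139,1)
d('wrist2',547/1.25,(420-291)/1.25,.133,1)
E
```

```text
wrist2 [ 0.0691 -0.0109]
scene2 [ 0.0661 -0.0111]
wrist2 [-0.0007 -0.0023]
wrist2 [ 0.0636 -0.0066]
```

Call:
drive_tool(
  motion=[
    [[2.4,0.2,-0.12,0,2.2],[2.4,0.4,-0.24,0,4.4],[2.4,0.6,-0.35,0,6.5],[2.4,0.6,-0.35,0,6.5],[2.4,0.6,-0.35,0,6.5],[2.4,0.6,-0.35,0,6.5]],
  ],
)

```text
clock: 6.45
tcp_pos: [0.461, -0.0303, 0.1605]
eef_rot: [[0.0, 0.882, -0.47], [0.0, -0.47, -0.882], [-1.0, 0.0, -0.0]]
wrist_force: [-0.0, 0.7, 0.1]
width: 0.0244
```

Call:
drive_tool(
  motion=[
    [[4,0,0,0,0],[4,0,0,0,0],[4,0,0,3,0],[4,0,0,7,0],[4,0,0,9,0],[4,0,0,9,0],[4,0,0,9,0]],
  ],
)

```text
clock: 7.15
tcp_pos: [0.4607, -0.0303, 0.2501]
eef_rot: [[0.0, 0.883, -0.47], [0.0, -0.47, -0.883], [-1.0, -0.0, -0.0]]
wrist_force: [0.0, 0.3, -0.8]
width: 0.0404
```

```bash
python3 - <<'E'
from h import *
W=snap('wrist','wrist3');snap('side','side3');snap('scene','scene3')
s=robot.get_state();print(s['tcp_pos'],s['clock'],s['joint_pos'])
y=np.radians(-15.5);C=np.array([.4892,.0228])
w=lambda x,yy:C+[np.cos(y)*x-np.sin(y)*yy,np.sin(y)*x+np.cos(y)*yy]
print(proj(W,[*w(.066,0),.112],1),'btn',w(.04,-.142),proj(W,[*w(.04,-.142),.17],1))
cv2.imwrite('pics/w3.png',cv2.resize(W['color'][0:300],(800,375)))
E
```

```text
[ 0.46012384 -0.03033264  0.24901294] 7.3 [-0.41086914  0.11299383  0.42245636  2.03619642 -0.05425747  1.00563803
 -0.45062461]
(np.float64(394.49791568918215), np.float64(100.4835679678939)) btn [ 0.48979737 -0.12472506] (np.float64(404.45123734191674), np.float64(285.0962270311552))
```

View pics/w3.png

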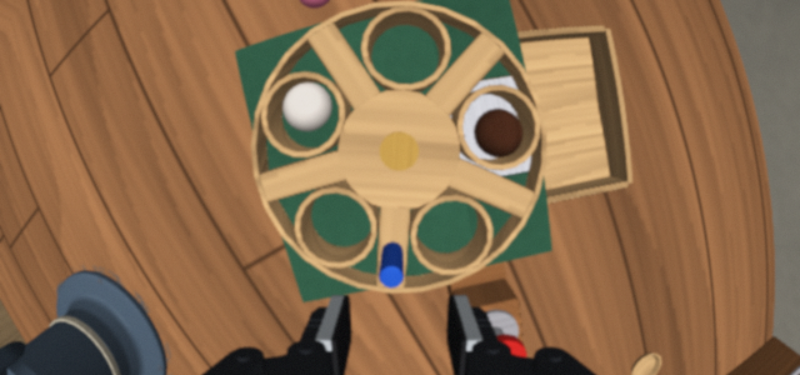

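The dark ball sits at wrist (398,106) against a predicted hole centre of (394,100), about 5 mm off, and the pale ball is far from the flap. Next I'll close the fingers and move over the button.

Call:
drive_tool(
  motion=[
    [[0,1.5,-4.7,0,0],[0,2.9,-9.4,0,0],[0,2.9,-9.4,0,0],[0,2.9,-9.4,0,0],[0,2.9,-9.4,-4,0],[0,2.9,-9.4,-5.5,0],[0,2.9,-9.4,-5.5,0],[0,2.9,-9.4,-5.5,0]],
  ],
)

```text
clock: 8.1
tcp_pos: [0.49, -0.1233, 0.1953]
eef_rot: [[-0.001, 0.884, -0.468], [0.0, -0.468, -0.884], [-1.0, -0.001, 0.0]]
wrist_force: [0.4, -0.5, 1.2]
width: 0.0001
```

```bash
python3 - <<'E'
from h import *
D=snap('side','side4');S=snap('scene','scene4')
cv2.imwrite('pics/c4.png',np.hstack([cv2.resize(S['color'][110:260,120:320],(400,300)),cv2.resize(D['color'][190:340,230:430],(400,300))]))
print(robot.get_state()['tcp_pos'],robot.get_state()['width'])
E
```

```text
[ 0.49073943 -0.12392337  0.19628707] -0.00024088738343241593
```

View pics/c4.png

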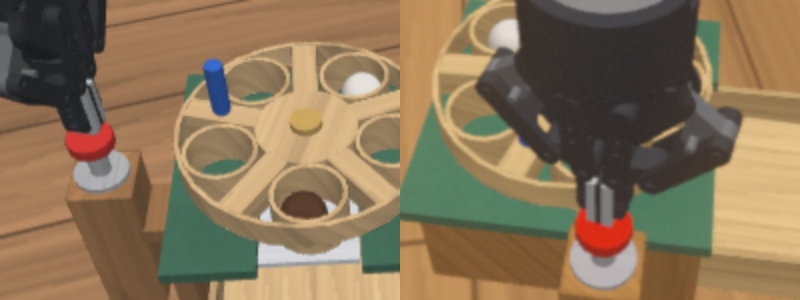

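The closed fingertips are centred over the red button, about 9 mm above it. Pressing now.

Call:
drive_tool(
  motion=[
    [[0,0,0,-1,0],[0,0,0,-1.8,0],[0,0,0,-2.6,0],[0,0,0,-3.2,0],[0,0,0,-3.2,0],[0,0,0,-3.2,0]],
  ],
)

```text
clock: 8.8
tcp_pos: [0.4907, -0.1244, 0.1636]
eef_rot: [[0.001, 0.883, -0.47], [-0.0, -0.47, -0.883], [-1.0, 0.001, -0.001]]
wrist_force: [3.9, -0.1, 4.1]
width: -0.0001
```

Call:
drive_tool(
  motion=[
    [[0,0,0,-0.1,0],[0,0,0,-0.1,0],[0,0,0,-0.1,0],[0,0,0,-0.1,0],[0,0,0,-0.1,0],[0,0,0,-0.1,0],[0,0,0,-0.1,0],[0,0,0,-0.1,0]],
  ],
)

```text
clock: 9.6
tcp_pos: [0.4901, -0.1244, 0.1624]
eef_rot: [[0.0, 0.883, -0.47], [-0.0, -0.47, -0.883], [-1.0, 0.0, -0.0]]
wrist_force: [3.2, 0.1, 4.4]
width: 0.0
```

Call:
drive_tool(
  motion=[
    [[0,0,0,0,0],[0,0,0,0,0],[0,0,0,0,0],[0,0,0,0,0],[0,0,0,0,0]],
  ],
)

```text
clock: 10.1
tcp_pos: [0.4899, -0.1244, 0.1623]
eef_rot: [[-0.0, 0.883, -0.47], [-0.0, -0.47, -0.883], [-1.0, -0.0, 0.0]]
wrist_force: [3.6, 0.1, 4.4]
width: 0.0005
```

```bash
python3 - <<'E'
from h import *
D=snap('side','side5');S=snap('scene','scene5')
cv2.imwrite('pics/c5.png',np.hstack([cv2.resize(S['color'][120:360,130:350],(400,436)),cv2.resize(D['color'][170:350,230:480],(400,288),).copy() if 0 else cv2.copyMakeBorder(cv2.resize(D['color'][170:350,230:480],(400,288)),0,148,0,0,0)]))
print(robot.get_state()['tcp_pos'],robot.get_state()['wrist_force'])
E
```

```text
[ 0.48994694 -0.12444226  0.16232042] [ 2.5547407  -0.22047822  4.90073523]
```

View pics/c5.png

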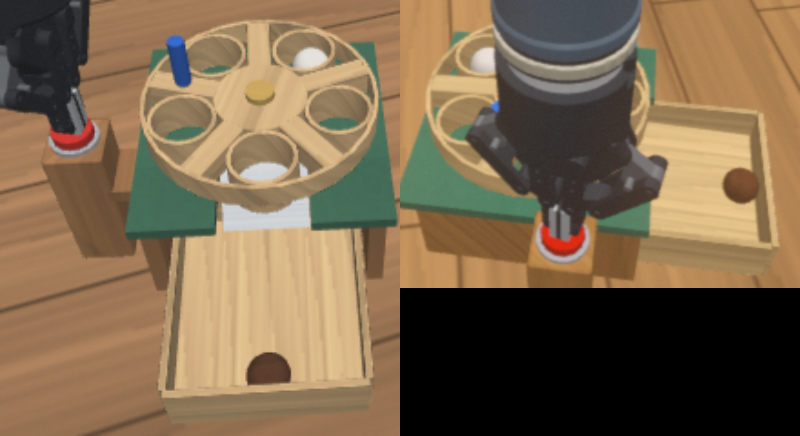

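The button is down and the dark ball is in the tray (crop (269,368)). The white ball is still in its pocket. I'll let go and retract.

Call:
drive_tool(
  motion=[
    [[0,0,0,1,0],[0,0,0,2,0],[0,0,0,3.5,0],[0,0,0,7,0],[0,0,0,10,0],[0,0,0,12,0],[0,0,0,12,0],[0,0,0,12,0]],
  ],
)

```text
clock: 11.0
tcp_pos: [0.4887, -0.1242, 0.2819]
eef_rot: [[-0.002, 0.883, -0.47], [0.001, -0.47, -0.883], [-1.0, -0.002, 0.0]]
wrist_force: [0.4, -0.3, 0.3]
width: 0.0001
```

```bash
python3 - <<'E'
from h import *
S=snap('scene','scene6');cv2.imwrite('pics/c6.png',cv2.resize(S['color'][90:360,110:450],(680,540)));s=robot.get_state();print(s['tcp_pos'],s['wrist_force'],s['clock'])
E
```

```text
[ 0.4885154  -0.12410368  0.2812052 ] [-0.17986678 -0.31711418 -0.63165597] 11.05
```

View pics/c6.png

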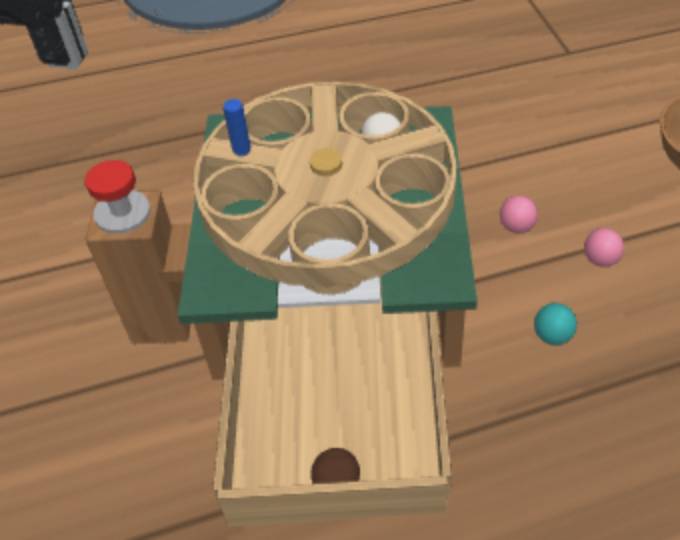

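The button is back up, the dark ball is in the tray at crop (336,470), the white ball is in the wheel at (381,127), and the arm is clear.

```bash
python3 -c "
from station import robot
print(robot.hand_in())"
```

```text
the job is handed in; nothing more can be done
None
```

The dark walnut ball is in the catch tray and the pale ball is still in its pocket in the wheel. I handed the job in at about 11 s on the clock; it reports no verdict.

- **Turning:** I caged the blue peg loosely between the fingers and turned the wheel about 90° counter-clockwise in total. A check partway showed the dark ball about 11 mm short of the drop hole, so I added the last 6.5°. After that it lay about 5 mm from the hole centre, judged by eye from the wrist picture.
- **Pressing:** I pushed the red button down about 23–25 mm with closed fingers and held it for more than 1 s. The wrist force read 4–5 N upward, plus 3–4 N sideways. I then let go and lifted clear.
- **Last checks:** The final picture shows the dark ball at rest against the tray's far wall, the white ball in its pocket, the button back up and the flap shut. The wrist force was near zero. The forces I read never showed contact with a ball, but they were only sampled at the end of each move.
- **Disagreement:** The wrist camera placed the wheel axis about 2 mm away from the scene and side cameras' estimate, within the stated calibration, and I did not correct for it.

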